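Gauge an unknown spindle in a hole gauge plate

TASK

Find the size of the spindle that stands alone in the single holder by trying it in the hole gauge plate: press it only lightly on each hole, never forcing it, and leave it standing upright and free in the tightest hole that its shank passes, pushed fully home so that its collar rests on top of the plate and has not sunk into the hole. Leave the other two spindles and the loose things round about where they are.

Things in the scene. Friction and masses are not known exactly. Their poses are not given: they have to be found in the camera images.
- gauge: the hole gauge: level aluminium plate 50 x 168 x 12 mm, top face 66 mm above the bench, on 10 mm thick end blocks over a foot 70 x 168 x 6 mm; fixed, rigid, 48 mm free below the plate. Origin: middle of the foot's underside, z up, y along the row of four holes (38 mm apart) towards the tightest. Never press a spindle on it with more than 40 N
- hole0 (a point): middle of the mouth of a round through hole in the gauge plate, in its top face, 66 mm above the bench; the hole is 7 mm wide and 12 mm deep, its rim chamfered 1 mm; tightest hole, at the +y end of the row; none of the three spindles passes it
- hole1 (a point): middle of the mouth of a round through hole in the gauge plate, in its top face, 66 mm above the bench; the hole is 11 mm wide and 12 mm deep, its rim chamfered 1 mm; second tightest, next to hole0
- hole2 (a point): middle of the mouth of a round through hole in the gauge plate, in its top face, 66 mm above the bench; the hole is 15 mm wide and 12 mm deep, its rim chamfered 1 mm; third, next to hole1
- hole3 (a point): middle of the mouth of a round through hole in the gauge plate, in its top face, 66 mm above the bench; the hole is 19 mm wide and 12 mm deep, its rim chamfered 1 mm; widest hole, at the -y end of the row
- single_holder: grey block 50 x 50 x 60 mm, fixed to the bench, with one upright socket 25 mm wide through its middle; the spindle to be gauged hangs in it by its handle, its shank loose and hidden in the socket, the handle resting on the block's top. Origin at the middle of the underside
- double_holder: grey block 50 x 104 x 60 mm, fixed to the bench, with two such sockets 52 mm apart, in which the other two spindles hang; to be left alone. Origin at the middle of the underside
- gear_motor: small geared motor, 24 x 73 x 24 mm, lying loose on the bench behind the work; origin at the middle of its underside; a bystander to leave alone
- servo: small hobby servo, 20 x 54 x 44 mm, standing loose on the bench; origin at the middle of its underside; a bystander to leave alone
- relay_module: small circuit board with two cube relays, 39 x 50 x 20 mm, loose on the bench; origin at the middle of its underside; a bystander to leave alone
- sonar_module: small circuit board with two round cans, 21 x 46 x 17 mm, loose on the bench; origin at the middle of its underside; a bystander to leave alone
- spindle_a: spindle, one of three alike. Round steel shank 45 mm long, on it a collar 8 mm tall and 3.5 mm wider than the shank, then a handle 30 mm wide, 34 mm tall. Origin: middle of the shank's foot, z up; handle at z = 53 to 87 mm, grip it at 76 mm. 80 g. The shanks are 10, 14 and 18 mm thick; which is which is not told. Shank fits the hole 1 mm wider; wider ones, if centred, swallow the collar too.
- spindle_a_tip (a point): the middle of the foot of spindle_a, the same point as its origin
- spindle_b: spindle, one of three alike. Round steel shank 45 mm long, on it a collar 8 mm tall and 3.5 mm wider than the shank, then a handle 30 mm wide, 34 mm tall. Origin: middle of the shank's foot, z up; handle at z = 53 to 87 mm, grip it at 76 mm. 80 g. The shanks are 10, 14 and 18 mm thick; which is which is not told. Shank fits the hole 1 mm wider; wider ones, if centred, swallow the collar too.
- spindle_b_tip (a point): the middle of the foot of spindle_b, the same point as its origin
- spindle_c: spindle, one of three alike. Round steel shank 45 mm long, on it a collar 8 mm tall and 3.5 mm wider than the shank, then a handle 30 mm wide, 34 mm tall. Origin: middle of the shank's foot, z up; handle at z = 53 to 87 mm, grip it at 76 mm. 80 g. The shanks are 10, 14 and 18 mm thick; which is which is not told. Shank fits the hole 1 mm wider; wider ones, if centred, swallow the collar too.
- spindle_c_tip (a point): the middle of the foot of spindle_c, the same point as its origin
There are look-alikes about, which are no part of the job. Leave any blue look-alike of the spindle_b alone. What is shaped like the single_holder but yellow is not meant.

How it is judged:
By the outcome, as a careful person would: the job done as asked, in the order asked, and still so for the second after the job is handed in, with the robot touching nothing.
It also fails if it takes over 64 s, if anything falls off the work surface, if the arm or the gripper's body presses on something with over 40 N, if the wrist force passes 120 N, or if a joint passes its speed limit or range.

ROBOT

A 6-joint arm with a two-finger parallel gripper is mounted at the origin on a cart in front of the work surface, level with it; the furniture and walls round the work are solid. World frame = base frame: x ahead of the robot, y to its left, z up, the work surface at z = 0. Lengths are in m, angles in rad, forces in N, time in s.
With the tool pointing down it reaches from about 0.25 to 0.725 m from the base axis. Payload 4 kg.
Tool frame: the origin (TCP) lies on the centre line of the jaws, within the pads' length; the fingertips stand 17 mm ahead of it and the grasp point (between the pads) lies 2 mm behind it; z points along the fingers, y is the line along which they close (so a half turn about z gives the same grasp; the last joint's range is limited). The gripper opens to 85 mm and grips with 20 to 120 N. Pads are 22 mm wide; open, the fingers measure 114 mm over their backs; the gripper's body (76 mm by 85 mm) begins 54 mm behind the grasp point. The pads swing forward as they close: fully open they stand 13 mm farther back than shut.
Start: joints at [-1.251, 0.241, 0.005, 1.335, 0, 1.571], TCP at [0.157, -0.475, 0.248] pointing down, gripper open.
Joint ranges: [-2.72, 2.72], [-1.05, 1.87], [-1.09, 1.28], [-1.99, 2.15], [-1.42, 1.44], [-3.14, 3.14]. Speed limits (rad/s): [2.79, 2.79, 3.14, 3.14, 3.14, 3.14].

INTERFACE

Orientations are given as a unit quaternion [x, y, z, w].
In Python, from workcell import get_obs, imaging, order gives the robot as it stands.
- The arm moves only by the tool apply_moves, never from a script. Its argument "targets" is a list that holds one entry, the list of rows, each a list of 5 numbers: the shift along the world's x, y, z in units of 40 mm (1.0 is 40 mm), then the turn about the world's z in degrees, then the gripper command: -1 is shut, 1 is fully open, values between are in proportion. In form: [[[dx, dy, dz, turn, fingers], ...]]. A call has 1 to 8 rows; each row shifts and turns the commanded pose from where the row before left it; what a row does not reach is not made up. A row lasts 1/12 s, in which the tool goes at most 41.7 mm and 7.16 degrees, less where a joint would pass 70% of its speed; a pose out of reach is approached as far as the arm can. A call is refused whole if a number of a shift passes 1 or a number of a turn 7.16, either way. A call with a gripper value outside its range is refused whole. The fingers move at their own pace and stop on an object; the grip force is fixed at half the most. Time passes only in rows, so rows that do not move let the fingers close. It gives the time, the measured TCP pose, the force, the opening and the grip force at its end, in the units of the state.
- get_obs(): the state, without advancing time (a new reading comes with each control period).
- imaging.camera(name): name is "side" or "top" or "wrist"; returns (picture, depth): 384x512x3 uint8, blue, green, red; 384x512 float32, m along the optical axis (not along the pixel's ray), 0 where there is no reading.
- imaging.get_calibration(name): a dict with "camera_matrix" (3x3 intrinsics, pixels), "eye" and "rotation" of the camera in the world; the wrist camera has in their place "hand_eye" (4x4, takes a point from camera to tool coordinates, whose origin is the TCP and whose axes are the flange's). Camera axes: x right, y down, z forward; pixel columns grow to the right and rows downward; lengths in m; the calibration is good to about 2 mm. A picture is of the moment at which its call begins: read the wrist's pose just before it. get_calibration takes no time and is no camera call.
- order.job_done(): hands the job in; it is judged then, once.
The state is a dict: "clock": time; "joint_pos": joint angles; "joint_vel": joint speeds; "tau": joint torques, N m; "eef_pos": TCP position; "tool_rot": TCP orientation; "ft_force": force on the tool from outside, world axes, zero at the start; "ft_torque": the same for the moment, N m; "grip_width": finger opening in m; "grasp_force": force on a finger pad.
Only numpy, scipy, OpenCV 4.12 (cv2) and the standard library are available. Lean on these libraries where they do the work, as an engineer would, in place of code of your own. Each camera call takes 0.05 s, during which the arm holds its last target. There are 200 camera calls.

## Working session

There is one attempt and no reset: what is moved stays moved. The work goes in short steps, Python scripts to look and compute and a tool call to move; the robot and the scene stay as the last step left them, time stands still between calls to the robot, and variables do not carry over. Pictures are saved under pics/ and viewed, at most 10 in all, crops included, and the job is handed in when it is done.

Besides the shell and the picture viewer there is one more tool, called after "Request:" as name([rows], argument=value, ...), one row to a line, values as JSON. apply_moves: Moves the arm, as the interface text tells. Its arguments: {"type":"object","properties":{"targets":{"type":"array","items":{"type":"array","items":{"type":"array","items":{"type":"number"}}}}},"required":["targets"]}

```bash
mkdir -p pics; cat > h.py <<'E'
import numpy as np, cv2
from workcell import get_obs, imaging, order
from scipy.spatial.transform import Rotation as R
def cal(name,o=None):
    c=imaging.get_calibration(name); K=np.array(c["camera_matrix"])
    if name=="wrist":
        H=np.array(c["hand_eye"]); Rt=R.from_quat(o["tool_rot"]).as_matrix()
        return K,Rt@H[:3,3]+np.array(o["eef_pos"]),Rt@H[:3,:3]
    return K,np.array(c["eye"]),np.array(c["rotation"])
def shot(name):
    o=get_obs(); im,d=imaging.camera(name); return im.copy(),d,cal(name,o)
def plane(c,u,v,z):
    K,e,Rm=c; r=Rm@np.linalg.inv(K)@np.array([u,v,1.]); return e+r*(z-e[2])/r[2]
def cloud(c,d):
    K,e,Rm=c; v,u=np.indices(d.shape); p=np.stack([u,v,np.ones_like(u)],-1).astype(float)@np.linalg.inv(K).T*d[...,None]
    return p@Rm.T+e
E
python3 - <<'E'
from h import *
o=get_obs();print(o["eef_pos"],o["tool_rot"],o["grip_width"],o["ft_force"])
a=[]
for n in("top","side"):
    im,d,c=shot(n);a.append(im);np.savez(n,im=im,d=d,K=c[0],e=c[1],R=c[2]);print(n,c)
    cv2.imwrite(f"pics/{n}0.png",im)
E
```

```text
[ 0.15701008 -0.47408842  0.2474245 ] [ 9.87242074e-01  1.59223218e-01 -1.51816427e-04 -1.01574400e-03] 0.08591712077041785 [0.5744457  0.33676351 0.01377935]
top (array([[425.49192065,   0.        , 258.8607579 ],
       [  0.        , 425.49192065, 196.67063647],
       [  0.        ,   0.        ,   1.        ]]), array([0.29220627, 0.02523074, 1.27357596]), array([-0.69697562,  0.70882183, -0.07948524,  0.07401823]))
side (array([[440.36251111,   0.        , 255.41550174],
       [  0.        , 440.36251111, 191.35670833],
       [  0.        ,   0.        ,   1.        ]]), array([0.10268699, 0.86963646, 0.731201  ]), array([-0.2105987 ,  0.85897458, -0.45353019,  0.11009645]))
```

```bash
sed -i 's/np.array(c\["rotation"\])$/R.from_quat(c["rotation"]).as_matrix()/' h.py; sed -i 's/    return K,np.array(c\["eye"\]).*/    return K,np.array(c["eye"]),R.from_quat(c["rotation"]).as_matrix()/' h.py
python3 - <<'E'
from h import *
f=np.load("top.npz"); c=cal("top"); P=cloud(c,f["d"])
for u,v in((100,100),(256,192),(256,300),(400,100)): print(u,v,P[v,u].round(3))
E
```

```text
100 100 [0.796 0.434 0.218]
256 192 [0.587 0.021 0.005]
256 300 [ 0.25   0.027 -0.75 ]
400 100 [ 0.784 -0.367  0.22 ]
```

View pics/top0.png

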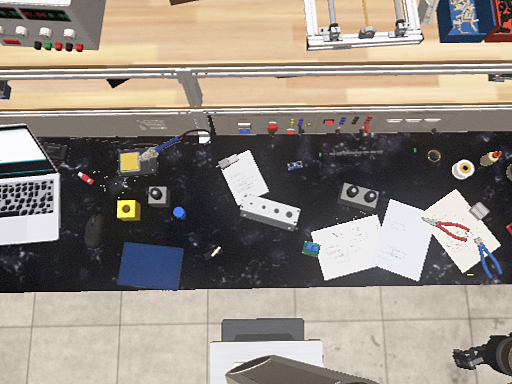

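View pics/side0.png

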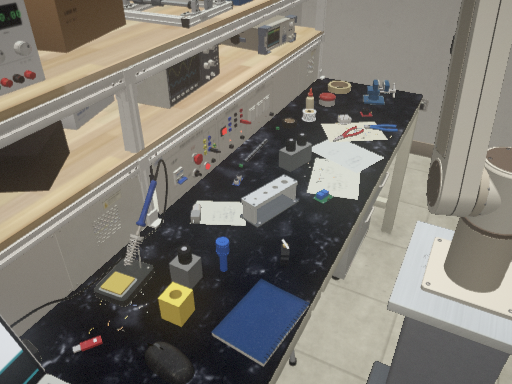

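```bash
python3 - <<'E'
from h import *
f=np.load("top.npz"); c=cal("top"); P=cloud(c,f["d"]);im=f["im"]
for n,(u,v) in dict(single=(158,190),knob=(158,195),blue=(179,212),yellow=(128,205),gauge=(270,211),double=(360,187)).items():print(n,P[v,u].round(3))
# gauge outline: points of height ~66 mm
def blob(lo,hi,u0,u1,v0,v1,nm,z):
    m=((P[...,2]>lo)&(P[...,2]<hi)).astype(np.uint8); k=np.zeros_like(m);k[v0:v1,u0:u1]=1;m*=k
    cs=max(cv2.findContours(m,0,1)[0],key=cv2.contourArea)
    q=np.array([plane(c,u,v,z)[:2] for u,v in cs[:,0]],np.float32)
    r=cv2.minAreaRect(q);print(nm,np.round(r[0],4),np.round(r[1],4),r[2])
blob(.05,.08,225,310,180,240,"gauge",.066)
blob(.045,.075,140,175,175,212,"single",.06)
blob(.08,.12,140,175,170,212,"knob",.102)
blob(.045,.075,335,390,170,215,"double",.06)
g=im[180:240,225:315];s=im[165:230,105:200]
a=cv2.resize(g,None,fx=6,fy=6,interpolation=2);b=cv2.resize(s,None,fx=6,fy=6,interpolation=2)
w=np.zeros((a.shape[0]+0,0,3))
cv2.imwrite("pics/crop1.png",np.vstack([np.pad(a,((0,0),(0,b.shape[1]-a.shape[1]),(0,0))),b])[:,:800][::1] if 1 else 0)
x=cv2.imread("pics/crop1.png");cv2.imwrite("pics/crop1.png",cv2.resize(x,None,fx=.75,fy=.75))
E
```

```text
single [0.577 0.301 0.093]
knob [0.562 0.3   0.094]
blue [0.513 0.24  0.089]
yellow [0.544 0.397 0.048]
gauge [ 0.516 -0.018  0.064]
double [ 0.585 -0.285  0.059]
gauge [ 0.523  -0.0161] [0.1679 0.0519] 72.56853485107422
single [0.5688 0.3101] [0.0536 0.0509] 89.08008575439453
knob [0.5672 0.3074] [0.0313 0.0276] 44.861854553222656
double [ 0.5598 -0.2782] [0.1058 0.0544] 73.19364929199219
```

View pics/crop1.png

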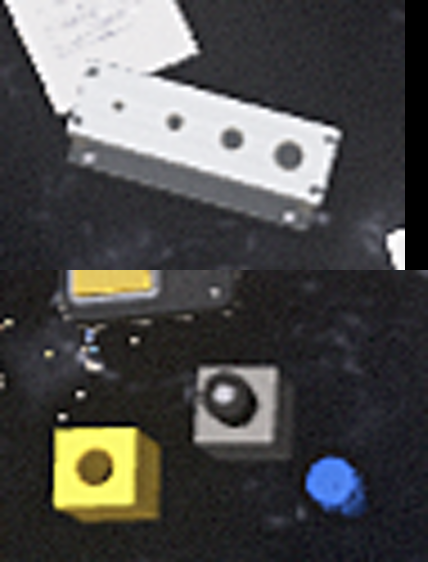

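Candidates: the dark knob in the grey single block at top (158,195) is the one to use. The others are the empty yellow block (128,210), the blue look-alike (179,212) and the double-holder spindles (352,192) and (372,197). The crop confirms the grey block with the black knob, and that the smallest hole is the leftmost (+y). Setting out.

Request:
apply_moves([
  [[0.46, 0.88, 0, 5, 1], [0.46, 0.88, 0, 5, 1], [0.46, 0.88, 0, 5, 1], [0.46, 0.88, 0, 5, 1], [0.46, 0.88, 0, 5, 1], [0.46, 0.88, 0, 5, 1], [0.46, 0.88, 0, 5, 1], [0.46, 0.88, 0, 5, 1]],
])

```text
clock: 0.77
eef_pos: [0.3045, -0.1912, 0.2481]
tool_rot: [0.872, 0.489, -0.0, -0.0]
ft_force: [1.1, 0.3, -0.4]
grip_width: 0.0859
grasp_force: 0.0
```

Request:
apply_moves([
  [[0.46, 0.88, 0, 0, 1], [0.46, 0.88, 0, 0, 1], [0.46, 0.88, 0, 0, 1], [0.46, 0.88, 0, 0, 1], [0.46, 0.88, 0, 0, 1], [0.46, 0.88, 0, 0, 1], [0.46, 0.88, 0, 0, 1]],
])

```text
clock: 1.35
eef_pos: [0.4334, 0.0554, 0.2481]
tool_rot: [0.873, 0.488, -0.0, 0.0]
ft_force: [0.7, -0.8, -1.4]
grip_width: 0.0854
grasp_force: 0.0
```

```bash
python3 - <<'E'
from h import *
print(imaging.get_calibration("wrist")["hand_eye"])
im,d,c=shot("wrist");cv2.imwrite("pics/w1.png",im);np.savez("w1",im=im,d=d,K=c[0],e=c[1],R=c[2]);print(c[1],get_obs()["eef_pos"])
K,e,Rm=c
for p in((.540,.038,.066),(.506,-.07,.066)):
    q=K@(Rm.T@(np.array(p)-e));print(q[:2]/q[2])
E
```

```text
[[-3.01893478e-05 -9.62783409e-01 -2.70274133e-01  6.83686883e-02]
 [ 9.99999622e-01 -2.64001835e-04  8.28740980e-04 -3.78681389e-04]
 [-8.69250933e-04 -2.70274006e-01  9.62783053e-01 -1.24769248e-01]
 [ 0.00000000e+00  0.00000000e+00  0.00000000e+00  1.00000000e+00]]
[0.46895949 0.11384973 0.37281665] [0.4368748  0.06103354 0.24787457]
[349.95953207 136.78283912]
[365.38418151 232.69918201]
```

Request:
apply_moves([
  [[0.53, 0.84, 0, 0, 1], [0.53, 0.84, 0, 0, 1], [0.53, 0.84, 0, 0, 1], [0.53, 0.84, 0, 0, 1], [0.53, 0.84, 0, 0, 1], [0.3, 0.8, 0, 0, 1], [0, 0.4, 0, 0, 1], [0, 0, 0, 0, 1]],
])

```text
clock: 2.07
eef_pos: [0.5508, 0.2725, 0.2465]
tool_rot: [0.872, 0.489, -0.001, -0.001]
ft_force: [-0.7, -1.0, 0.4]
grip_width: 0.0855
grasp_force: 0.0
```

```bash
python3 - <<'E'
from h import *
im,d,c=shot("wrist");cv2.imwrite("pics/w2.png",im);np.savez("w2",im=im,d=d,K=c[0],e=c[1],R=c[2])
o=get_obs();print(c[1],o["eef_pos"],o["joint_pos"])
K,e,Rm=c
q=K@(Rm.T@(np.array((.567,.307,.094))-e));print(q[:2]/q[2])
a,b=cv2.imread("pics/w1.png"),im
cv2.imwrite("pics/w12.png",cv2.resize(np.hstack([a,b]),(800,300)))
E
```

```text
[0.58646595 0.33103291 0.37114645] [0.55054021 0.27044504 0.246865  ] [ 4.56706834e-01  4.74714004e-01  3.39874668e-01  1.43859169e+00
 -2.03757617e-04  2.57769346e+00]
[251.29767689 142.89259765]
```

View pics/w12.png

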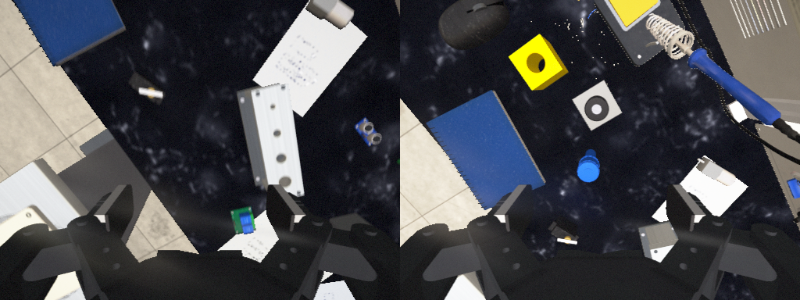

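```bash
cat >> h.py <<'E'
def load(n):
    f=np.load(n+".npz");return f["im"],f["d"],(f["K"],f["e"],f["R"])
def circles(im,c,z,box,inv=True,lo=10):
    u0,u1,v0,v1=box;g=cv2.cvtColor(im,6)[v0:v1,u0:u1]
    t,m=cv2.threshold(g,0,255,cv2.THRESH_OTSU|(1 if inv else 0))
    for k in cv2.findContours(m,1,1)[0]:
        A=cv2.contourArea(k)
        if A<lo: continue
        (x,y),(a,b),_=cv2.fitEllipse(k) if len(k)>4 else cv2.minAreaRect(k)
        if min(a,b)<.7*max(a,b): continue
        p=plane(c,x+u0,y+v0,z);dd=np.linalg.norm(plane(c,x+u0+(a+b)/4,y+v0,z)-p)*2
        print("px",round(x+u0,1),round(y+v0,1),"d_mm",round(dd*1e3,1),"pos",p.round(4))
E
python3 - <<'E'
from h import *
im,d,c=load("w1");print("gauge");circles(im,c,.066,(310,385,105,248))
im,d,c=load("w2");print("knob");circles(im,c,.094,(232,272,115,160))
P=cloud(c,d);print(P[128,252],P[138,252],P[108,240])
k=(P[...,2]>.085)&(P[...,2]<.1);k[:115]=0;k[160:]=0;k[:,:230]=0;k[:,275:]=0
v,u=np.nonzero(k);print(k.sum(),u.mean(),v.mean(),plane(c,u.mean(),v.mean(),.094))
E
```

```text
gauge
px 329.5 228.6 d_mm 6.9 pos [ 0.473  -0.0436  0.066 ]
px 359.5 202.2 d_mm 11.4 pos [ 0.5166 -0.0328  0.066 ]
px 354.2 170.2 d_mm 7.6 pos [0.5278 0.0033 0.066 ]
knob
px 251.1 139.4 d_mm 13.3 pos [0.5685 0.3099 0.094 ]
px 251.4 138.4 d_mm 29.8 pos [0.5693 0.3106 0.094 ]
[0.57487198 0.31852084 0.09318353] [0.57004186 0.31064224 0.09460547] [ 5.70997832e-01  3.42863908e-01 -4.01302530e-04]
793 251.44892812105928 138.47919293820934 [0.56931955 0.31048701 0.094     ]
```

Wrist view 2: the knob is at about (251,138), 30 mm wide at z=0.094, so it is the right one. The blue look-alike, at about (240,210), is clear of the fingers' closing line. Descending to grasp.

Request:
apply_moves([
  [[0.24, 0.5, 0, 0, 1], [0.23, 0.5, 0, 0, 1], [0, 0, -0.8, 0, 1], [0, 0, -0.8, 0, 1], [0, 0, -0.8, 0, 1], [0, 0, -0.8, 0, 1], [0, 0, -0.5, 0, 1], [0, 0, -0.4, 0, 1]],
])

```text
clock: 2.78
eef_pos: [0.5681, 0.3063, 0.0817]
tool_rot: [0.874, 0.486, -0.003, 0.0]
ft_force: [0.2, -0.2, -0.2]
grip_width: 0.0853
grasp_force: 0.0
```

Request:
apply_moves([
  [[0, 0, 0, 0, 1], [0, 0, 0, 0, 1]],
])

```text
clock: 2.95
eef_pos: [0.5691, 0.3074, 0.0839]
tool_rot: [0.874, 0.487, -0.001, 0.0]
ft_force: [0.1, 0.4, -0.4]
grip_width: 0.0854
grasp_force: 0.0
```

Request:
apply_moves([
  [[0, 0.07, -0.05, 0, 1], [0, 0, 0, 0, 0], [0, 0, 0, 0, -1], [0, 0, 0, 0, -1], [0, 0, 0, 0, -1], [0, 0, 0, 0, -1], [0, 0, 0, 0, -1], [0, 0, 0, 0, -1]],
])

```text
clock: 3.62
eef_pos: [0.5705, 0.3124, 0.0832]
tool_rot: [0.873, 0.487, 0.001, -0.0]
ft_force: [-0.5, -0.5, 4.0]
grip_width: 0.0283
grasp_force: 59.1
```

Request:
apply_moves([
  [[0, 0, 0, 0, -1], [0, 0, 0.1, 0, -1], [0, 0, 0.3, 0, -1], [0, 0, 0.5, 0, -1], [0, 0, 0.5, 0, -1], [0, 0, 0.5, 0, -1], [0, 0, 0.5, 0, -1], [0, 0, 0.2, 0, -1]],
])

```text
clock: 4.28
eef_pos: [0.5708, 0.3125, 0.1889]
tool_rot: [0.873, 0.487, 0.002, 0.0]
ft_force: [0.4, -0.2, 0.2]
grip_width: 0.0288
grasp_force: 59.7
```

Request:
apply_moves([
  [[-0.1, -0.5, 0, 0, -1], [-0.1, -0.9, 0, 0, -1], [-0.1, -0.95, 0, 0, -1], [-0.1, -0.95, 0, 0, -1], [-0.1, -0.95, 0, 0, -1], [-0.1, -0.95, 0, 0, -1], [-0.1, -0.9, 0, 0, -1], [-0.1, -0.7, 0, 0, -1]],
])

```text
clock: 4.95
eef_pos: [0.5367, 0.0375, 0.1853]
tool_rot: [0.874, 0.487, -0.001, -0.0]
ft_force: [0.4, -0.3, -0.9]
grip_width: 0.0283
grasp_force: 59.7
```

Request:
apply_moves([
  [[0, 0, 0, 0, -1], [0, 0, 0, 0, -1], [0, 0, 0, 0, -1]],
])

```text
clock: 5.2
eef_pos: [0.5377, 0.0403, 0.1857]
tool_rot: [0.873, 0.487, -0.0, -0.0]
ft_force: [0.2, 0.5, -1.1]
grip_width: 0.0281
grasp_force: 59.7
```

```bash
python3 - <<'E'
from h import *
im,d,c=shot("wrist");np.savez("w3",im=im,d=d,K=c[0],e=c[1],R=c[2]);o=get_obs()
print(o["eef_pos"],o["tool_rot"],o["ft_force"])
s,ds,cs=shot("side");np.savez("s3",im=s,d=ds,K=cs[0],e=cs[1],R=cs[2])
t=np.array(o["eef_pos"])
for n,(K,e,Rm) in dict(w=c,s=cs).items():
  for p in(t-[0,0,.074],t,np.array((.539,.0395,.066))):
    q=K@(Rm.T@(p-e));print(n,(q[:2]/q[2]).round(1))
K,e,Rm=cs;q=K@(Rm.T@(t-[0,0,.05]-e));u,v=(q[:2]/q[2]).astype(int)
b=cv2.resize(s[v-60:v+60,u-50:u+50],(320,384),interpolation=2)
print("side crop origin",u-50,v-60,"x3.2")
cv2.imwrite("pics/w3.png",cv2.resize(np.hstack([im,b]),None,fx=.96,fy=.96))
E
```

```text
[0.53793961 0.04092384 0.18580663] [ 8.73042176e-01  4.87644535e-01 -2.19435910e-04 -3.45016243e-04] [ 0.16123616  0.6749894  -0.85886815]
w [255.5 206.3]
w [255.5 255.9]
w [257.3 190.3]
s [253.6 184.7]
s [253.6 159.5]
s [253.5 199. ]
side crop origin 203 116 x3.2
```

View pics/w3.png

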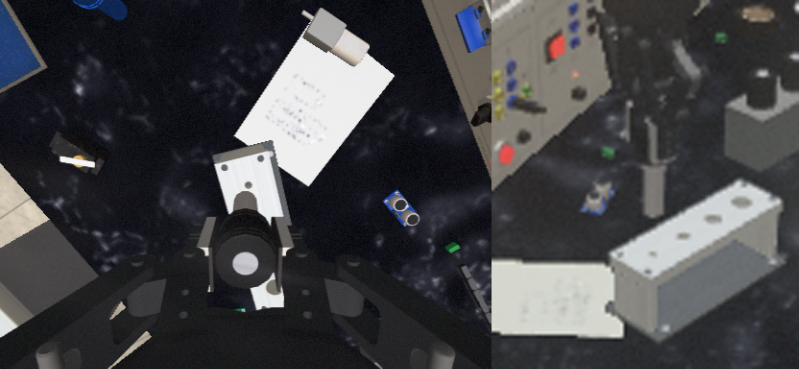

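```bash
python3 - <<'E'
from h import *
im,d,c=load("w3")
cv2.imwrite("pics/w3z.png",cv2.resize(im[140:240,205:305],(700,700),interpolation=2)[:600])
P=cloud(c,d)
for v in range(196,222,3): print(v,[int(x) for x in cv2.cvtColor(im,6)[v,244:268:2]],P[v,255].round(4))
circles(im,c,.066,(248,268,184,199),lo=4)
E
```

```text
196 [238, 239, 235, 234, 237, 237, 230, 161, 200, 239, 239, 242] [0.5342 0.0355 0.0639]
199 [238, 241, 237, 226, 135, 111, 111, 119, 222, 240, 240, 240] [0.5404 0.0455 0.1105]
202 [237, 195, 101, 97, 99, 96, 97, 99, 97, 99, 204, 240] [0.5404 0.0455 0.1176]
205 [225, 97, 98, 98, 97, 100, 97, 98, 98, 94, 97, 203] [0.5403 0.0454 0.1238]
208 [96, 95, 100, 99, 98, 99, 101, 99, 97, 98, 92, 107] [0.5405 0.0456 0.1308]
211 [94, 95, 97, 95, 96, 100, 101, 101, 96, 96, 94, 93] [0.5405 0.0456 0.1367]
214 [93, 96, 98, 96, 100, 97, 100, 99, 94, 98, 98, 92] [0.5405 0.0457 0.1424]
217 [97, 101, 96, 96, 60, 38, 33, 56, 81, 98, 99, 93] [0.5437 0.0508 0.1636]
220 [16, 24, 30, 36, 23, 21, 19, 26, 32, 36, 19, 16] [0.5436 0.0507 0.1675]
px 258.3 192.3 d_mm 6.0 pos [0.5388 0.0375 0.066 ]
```

View pics/w3z.png

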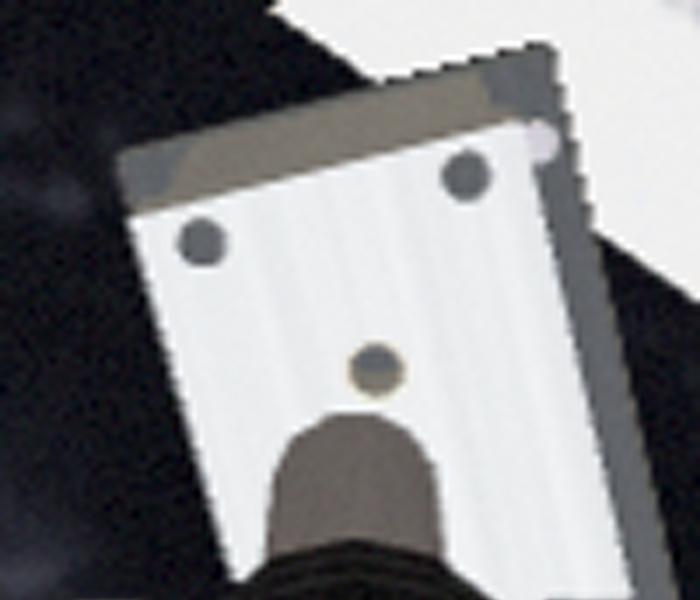

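Wrist zoom: the shank foot at crop (355,415) is just in front of hole0 at (376,370). By depth it is off by about (+1.4, −2.4) mm. The shank measures roughly 14 mm. I'll try hole0 lightly first.

Request:
apply_moves([
  [[0.035, -0.06, -0.3, 0, -1], [0, 0, -0.35, 0, -1], [0, 0, -0.25, 0, -1], [0, 0, -0.1, 0, -1], [0, 0, 0, 0, -1], [0, 0, 0, 0, -1]],
])

```text
clock: 5.8
eef_pos: [0.5394, 0.0383, 0.1462]
tool_rot: [0.873, 0.488, -0.0, -0.0]
ft_force: [-0.0, -0.8, 0.1]
grip_width: 0.0287
grasp_force: 59.7
```

Request:
apply_moves([
  [[0, 0, -0.03, 0, -1], [0, 0, -0.02, 0, -1], [0, 0, 0, 0, -1]],
])

```text
clock: 6.05
eef_pos: [0.5397, 0.0378, 0.1447]
tool_rot: [0.873, 0.487, 0.0, 0.0]
ft_force: [0.8, 0.1, -0.6]
grip_width: 0.0284
grasp_force: 59.7
```

Request:
apply_moves([
  [[0, 0, -0.02, 0, -1], [0, 0, -0.015, 0, -1], [0, 0, 0, 0, -1]],
])

```text
clock: 6.3
eef_pos: [0.5394, 0.0377, 0.1429]
tool_rot: [0.873, 0.487, 0.0, 0.0]
ft_force: [0.0, 1.3, -0.6]
grip_width: 0.0284
grasp_force: 59.7
```

Request:
apply_moves([
  [[0, 0, -0.015, 0, -1], [0, 0, 0, 0, -1]],
])

```text
clock: 6.47
eef_pos: [0.5393, 0.0377, 0.1422]
tool_rot: [0.873, 0.487, -0.0, -0.0]
ft_force: [0.4, -0.7, 0.6]
grip_width: 0.0281
grasp_force: 59.7
```

Request:
apply_moves([
  [[0, 0, -0.015, 0, -1], [0, 0, 0, 0, -1]],
])

```text
clock: 6.63
eef_pos: [0.5394, 0.0378, 0.1422]
tool_rot: [0.873, 0.487, 0.0, 0.0]
ft_force: [-0.7, -0.8, 3.3]
grip_width: 0.0284
grasp_force: 60.4
```

Request:
apply_moves([
  [[0, 0, -0.015, 0, -1], [0, 0, 0, 0, -1]],
])

```text
clock: 6.8
eef_pos: [0.5395, 0.0378, 0.1421]
tool_rot: [0.873, 0.487, 0.0, 0.0]
ft_force: [-1.9, -0.4, 6.2]
grip_width: 0.0284
grasp_force: 60.8
```

```bash
python3 - <<'E'
from h import *
o=get_obs();print(o["eef_pos"],o["ft_force"],o["ft_torque"])
im,d,c=shot("wrist");np.savez("w4",im=im,d=d,K=c[0],e=c[1],R=c[2])
E
```

```text
[0.53950561 0.03784333 0.1421343 ] [-1.88947694 -0.39651333  6.19726577] [ 1.13910946e-04  5.66138509e-01 -5.03453210e-02]
```

hole0 is blocked at 6 N, with contact at TCP z≈0.142. On to hole1.

Request:
apply_moves([
  [[0, 0, 0.2, 0, -1], [-0.14, -0.45, 0, 0, -1], [-0.14, -0.457, 0, 0, -1], [0, 0, 0, 0, -1], [0, 0, 0, 0, -1], [0, 0, -0.1, 0, -1], [0, 0, -0.04, 0, -1], [0, 0, 0, 0, -1]],
])

```text
clock: 7.52
eef_pos: [0.5279, 0.0021, 0.1428]
tool_rot: [0.873, 0.488, -0.0, -0.0]
ft_force: [-1.3, 0.0, -0.5]
grip_width: 0.0284
grasp_force: 60.0
```

Request:
apply_moves([
  [[0, 0, -0.03, 0, -1], [0, 0, -0.015, 0, -1], [0, 0, 0, 0, -1]],
])

```text
clock: 7.77
eef_pos: [0.5282, 0.002, 0.1421]
tool_rot: [0.873, 0.488, 0.0, -0.0]
ft_force: [-2.4, 0.4, 3.8]
grip_width: 0.0279
grasp_force: 60.5
```

Request:
apply_moves([
  [[0, 0, -0.02, 0, -1], [0, 0, 0, 0, -1]],
])

```text
clock: 7.93
eef_pos: [0.5283, 0.002, 0.1421]
tool_rot: [0.873, 0.487, 0.001, -0.0]
ft_force: [-2.4, 1.2, 6.9]
grip_width: 0.0284
grasp_force: 61.0
```

Request:
apply_moves([
  [[0, 0, 0.2, 0, -1], [0, 0, 0.2, 0, -1], [0, 0, 0, 0, -1], [0, 0, 0, 0, -1]],
])

```text
clock: 8.27
eef_pos: [0.5289, 0.0014, 0.1576]
tool_rot: [0.873, 0.487, 0.001, 0.0]
ft_force: [-0.2, 0.1, -0.9]
grip_width: 0.0286
grasp_force: 59.9
```

```bash
python3 - <<'E'
from h import *
im,d,c=load("w3");K,e,Rm=c
g=cv2.cvtColor(im,6)
m=np.abs(g[209:214,235:280].astype(int)-97)<20
print("shank px",m.sum(1),"f",K[0,0],"depth",d[210,255],"mm",m.sum(1).mean()*d[210,255]/K[0,0]*1e3)
im,d,c=shot("wrist");np.savez("w5",im=im,d=d,K=c[0],e=c[1],R=c[2]);o=get_obs();print(o["eef_pos"])
circles(im,c,.066,(235,285,140,205),lo=4)
cv2.imwrite("pics/w5z.png",cv2.resize(im[150:250,205:305],(600,600),interpolation=2))
E
```

```text
shank px [23 23 23 23 23] f 286.71497254559466 depth 0.18530186 mm 14.864737031030032
[0.5284445  0.00141356 0.15707355]
px 241.5 155.2 d_mm 6.2 pos [0.5387 0.0372 0.066 ]
```

View pics/w5z.png

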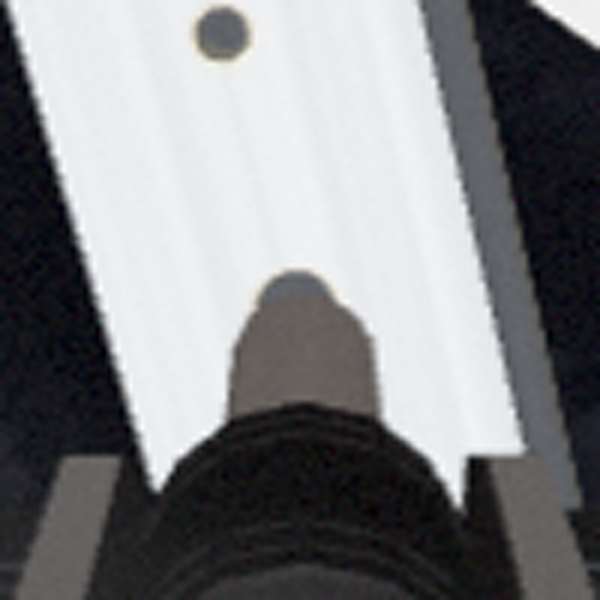

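The shank is about 14 mm by image. It was blocked at hole1 (7 N) too, sitting about 1 mm right of centre. Moving over hole2 and correcting.

Request:
apply_moves([
  [[-0.15, -0.45, 0, 0, -1], [-0.155, -0.445, 0, 0, -1], [0, 0, -0.15, 0, -1], [0, 0, 0, 0, -1], [0, 0, 0, 0, -1]],
])

```text
clock: 8.73
eef_pos: [0.5156, -0.0341, 0.1502]
tool_rot: [0.873, 0.487, -0.0, -0.001]
ft_force: [0.3, -0.0, -0.7]
grip_width: 0.0283
grasp_force: 59.9
```

```bash
python3 - <<'E'
from h import *
dr=np.array([.524,.852])
im,d,c=load("w5")
r=plane(c,254.5,195,.066)[:2]-.0065*dr; f=plane(c,255.7,198,.081)[:2]-.007*dr; print("hole1",r,"foot",f,"need",(r-f)*1e3)
im,d,c=shot("wrist");np.savez("w6",im=im,d=d,K=c[0],e=c[1],R=c[2]);o=get_obs();print(o["eef_pos"],o["ft_force"],c[0][0,2])
circles(im,c,.066,(220,285,110,200),lo=4)
cv2.imwrite("pics/w6z.png",cv2.resize(im[160:235,215:290],(750,750),interpolation=2)[:600])
E
```

```text
hole1 [ 5.27103808e-01 -3.36548672e-04] foot [0.52872171 0.00060226] need [-1.6178991  -0.93881312]
[ 0.51591537 -0.0339228   0.15050548] [ 1.06779123  1.27008208 -0.54860392] 255.23784735332805
px 244.2 156.0 d_mm 10.2 pos [0.5273 0.0009 0.066 ]
```

View pics/w6z.png

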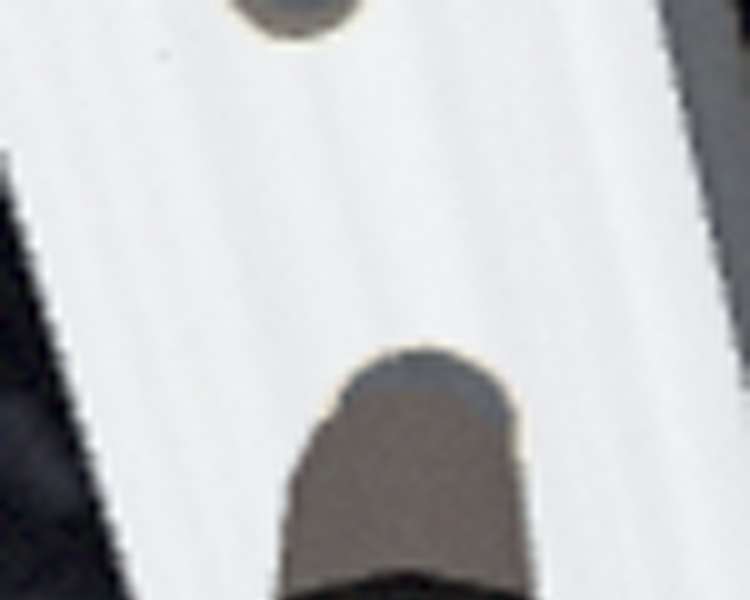

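```bash
python3 - <<'E'
from h import *
dr=np.array([.524,.852]);rt=np.array([.852,-.524])
im,d,c=load("w6")
for zb in(0,-.002):
  a=plane(c,257.5,195.2,.065+zb)[:2]-.0075*dr;b=plane(c,257.5,194.5,.066+zb)[:2]-.0085*dr
  f=plane(c,255.5,198.8,.0744+zb)[:2]-.007*dr
  print(a,b,f,"need dir/right mm",(a-f)@dr*1e3,(b-f)@dr*1e3,(a-f)@rt*1e3)
E
```

```text
[ 0.51588577 -0.03641543] [ 0.51580277 -0.03653634] [ 0.51487364 -0.03513772] need dir/right mm -0.5582585346363487 -0.7047613293851066 1.5318586320397654
[ 0.51558507 -0.03693174] [ 0.51550485 -0.03704812] [ 0.51454614 -0.03566973] need dir/right mm -0.5308340492656838 -0.6720222490438307 1.546462648706994
```

Request:
apply_moves([
  [[0.024, -0.032, 0, 0, -1], [0, 0, -0.1, 0, -1], [0, 0, -0.1, 0, -1], [0, 0, -0.02, 0, -1], [0, 0, 0, 0, -1]],
])

```text
clock: 9.2
eef_pos: [0.5172, -0.0353, 0.1422]
tool_rot: [0.873, 0.487, 0.0, 0.0]
ft_force: [0.8, 0.4, 0.6]
grip_width: 0.0287
grasp_force: 60.4
```

Request:
apply_moves([
  [[0, 0, -0.02, 0, -1], [0, 0, -0.015, 0, -1], [0, 0, 0, 0, -1]],
])

```text
clock: 9.45
eef_pos: [0.5173, -0.0353, 0.142]
tool_rot: [0.873, 0.487, 0.001, 0.0]
ft_force: [-2.1, 1.7, 7.2]
grip_width: 0.0281
grasp_force: 61.0
```

```bash
python3 - <<'E'
from h import *
for n,rows in(("w3",range(206,215,2)),("w5",range(206,217,2)),("w6",range(205,219,2))):
    im,d,c=load(n);K,e,Rm=c;g=cv2.cvtColor(im,6).astype(float);print(n,e)
    for v in rows:
        x=255;L=x
        while g[v,L]<168:L-=1
        Rr=x
        while g[v,Rr]<168:Rr+=1
        l=L+(168-g[v,L])/(g[v,L+1]-g[v,L]);r=Rr-(168-g[v,Rr])/(g[v,Rr-1]-g[v,Rr])
        print(v,round(l,1),round(r,1),"w",round(r-l,1),"depth",d[v,255].round(4),"mm",round((r-l)*(d[v,255]+.003)/K[0,0]*1e3,1))
E
```

```text
w3 [0.57346501 0.0986422  0.31047098]
206 244.2 266.6 w 22.3 depth 0.195 mm 15.4
208 243.4 266.9 w 23.4 depth 0.1899 mm 15.8
210 243.2 267.1 w 23.9 depth 0.1853 mm 15.7
212 242.8 267.3 w 24.5 depth 0.1822 mm 15.9
214 242.5 267.6 w 25.0 depth 0.1787 mm 15.9
w5 [0.56425778 0.05980935 0.28244334]
206 244.2 266.6 w 22.4 depth 0.1933 mm 15.3
208 243.2 266.9 w 23.8 depth 0.1902 mm 16.0
210 243.2 267.2 w 24.0 depth 0.1868 mm 15.9
212 242.6 267.4 w 24.8 depth 0.1816 mm 16.0
214 242.6 267.7 w 25.1 depth 0.1781 mm 15.9
216 242.4 268.0 w 25.5 depth 0.1746 mm 15.8
w6 [0.55138221 0.024174   0.27495256]
205 244.6 266.2 w 21.6 depth 0.1959 mm 15.0
207 243.6 266.7 w 23.1 depth 0.1924 mm 15.8
209 243.2 266.9 w 23.7 depth 0.1878 mm 15.8
211 242.9 267.2 w 24.3 depth 0.1848 mm 15.9
213 242.5 267.4 w 24.8 depth 0.1799 mm 15.8
215 242.4 267.6 w 25.2 depth 0.1778 mm 15.9
217 242.2 267.9 w 25.7 depth 0.1556 mm 14.2
```

Re-reading the widths: the shank's side edges appear about 20–25 mm lower on the cylinder than its front. That corrects the diameter to about 17.5 mm, so this is the 18 mm spindle. In the last crop the shank (23 px) is also clearly wider than the 15 mm hole (18 px). hole2 blocked it at 7 N, so next is hole3.

Request:
apply_moves([
  [[0, 0, 0.2, 0, -1], [0, 0, 0.06, 0, -1], [-0.13, -0.43, 0, 0, -1], [-0.13, -0.435, 0, 0, -1], [0, 0, 0, 0, -1], [0, 0, 0, 0, -1], [0, 0, 0, 0, -1]],
])

```text
clock: 10.03
eef_pos: [0.5066, -0.0701, 0.151]
tool_rot: [0.873, 0.487, 0.0, -0.0]
ft_force: [0.1, 0.3, -1.3]
grip_width: 0.0288
grasp_force: 60.0
```

```bash
python3 - <<'E'
from h import *
im,d,c=shot("wrist");np.savez("w7",im=im,d=d,K=c[0],e=c[1],R=c[2]);o=get_obs();print(o["eef_pos"],o["ft_force"])
circles(im,c,.066,(220,285,110,190),lo=4)
cv2.imwrite("pics/w7z.png",cv2.resize(im[160:235,215:290],(750,750),interpolation=2)[:600])
E
```

```text
[ 0.50668628 -0.0698513   0.15102342] [ 0.76374302  0.04474496 -1.2637057 ]
px 241.6 157.9 d_mm 13.9 pos [ 0.516  -0.0354  0.066 ]
```

View pics/w7z.png

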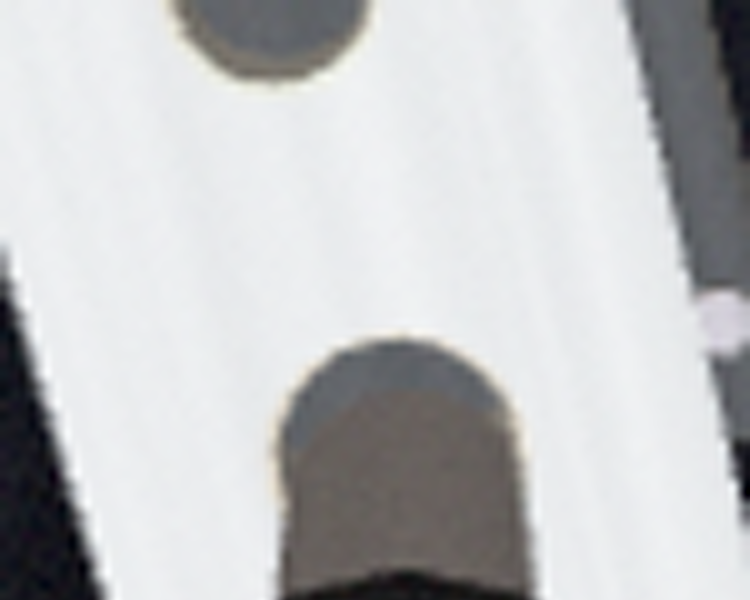

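```bash
python3 - <<'E'
from h import *
dr=np.array([.524,.852]);rt=np.array([.852,-.524])
im,d,c=load("w7")
a=plane(c,254.9,194.6,.065)[:2]-.0095*dr;b=plane(c,254.9,193.8,.066)[:2]-.0105*dr
h=np.array([.5047,-.0717])
f=plane(c,255.5,198.8,.0749)[:2]-.009*dr
for q in(a,b,h):print(q,f,"need dir/right",(q-f)@dr*1e3,(q-f)@rt*1e3,(q-f)*1e3)
g=cv2.cvtColor(im,6);print(g[190:204,255])
E
```

```text
[ 0.50434074 -0.07280581] [ 0.50483249 -0.07285623] need dir/right -0.21472311405710026 -0.44539025768106094 [-0.49175137  0.0504162 ]
[ 0.50430704 -0.07286558] [ 0.50483249 -0.07285623] need dir/right -0.28329817199775253 -0.442776754104089 [-0.52544182 -0.00935054]
[ 0.5047 -0.0717] [ 0.50483249 -0.07285623] need dir/right 0.915685547977541 -0.7187434836522127 [-0.13248663  1.15623068]
[241 241 240 208 105 100  97  96  98  98 100 100  98  98]
```

Request:
apply_moves([
  [[-0.009, 0.01, 0, 0, -1], [0, 0, -0.1, 0, -1], [0, 0, -0.1, 0, -1], [0, 0, -0.025, 0, -1], [0, 0, 0, 0, -1]],
])

```text
clock: 10.5
eef_pos: [0.5057, -0.0695, 0.1413]
tool_rot: [0.873, 0.487, -0.001, -0.0]
ft_force: [-0.7, 0.1, -1.6]
grip_width: 0.0284
grasp_force: 60.0
```

Request:
apply_moves([
  [[0, 0, -0.02, 0, -1], [0, 0, -0.02, 0, -1], [0, 0, 0, 0, -1]],
])

```text
clock: 10.75
eef_pos: [0.5062, -0.0698, 0.1404]
tool_rot: [0.873, 0.487, -0.0, -0.0]
ft_force: [0.1, 0.4, -1.2]
grip_width: 0.0282
grasp_force: 60.0
```

Below the plate level (0.142) with no force, so it is entering. Continuing gently.

Request:
apply_moves([
  [[0, 0, -0.03, 0, -1], [0, 0, -0.03, 0, -1], [0, 0, 0, 0, -1]],
])

```text
clock: 11.0
eef_pos: [0.506, -0.0698, 0.1379]
tool_rot: [0.873, 0.487, -0.0, -0.0]
ft_force: [-0.2, -0.2, -0.4]
grip_width: 0.0281
grasp_force: 60.0
```

Request:
apply_moves([
  [[0, 0, -0.04, 0, -1], [0, 0, -0.04, 0, -1], [0, 0, 0, 0, -1]],
])

```text
clock: 11.25
eef_pos: [0.5059, -0.0698, 0.1345]
tool_rot: [0.873, 0.487, -0.0, -0.0]
ft_force: [1.1, 0.1, -0.8]
grip_width: 0.028
grasp_force: 60.0
```

Request:
apply_moves([
  [[0, 0, -0.1, 0, -1], [0, 0, -0.1, 0, -1], [0, 0, 0, 0, -1]],
])

```text
clock: 11.5
eef_pos: [0.5055, -0.0697, 0.1259]
tool_rot: [0.873, 0.487, -0.001, -0.001]
ft_force: [-0.4, -0.1, -0.3]
grip_width: 0.0286
grasp_force: 60.0
```

Request:
apply_moves([
  [[0, 0, -0.15, 0, -1], [0, 0, -0.15, 0, -1], [0, 0, -0.15, 0, -1], [0, 0, 0, 0, -1]],
])

```text
clock: 11.83
eef_pos: [0.5053, -0.0697, 0.1072]
tool_rot: [0.873, 0.487, -0.001, -0.001]
ft_force: [0.1, 0.7, -1.6]
grip_width: 0.0282
grasp_force: 59.7
```

Request:
apply_moves([
  [[0, 0, -0.1, 0, -1], [0, 0, -0.06, 0, -1], [0, 0, 0, 0, -1]],
])

```text
clock: 12.08
eef_pos: [0.5058, -0.0698, 0.1019]
tool_rot: [0.873, 0.487, -0.0, -0.0]
ft_force: [0.3, 0.4, -0.7]
grip_width: 0.0281
grasp_force: 59.7
```

Request:
apply_moves([
  [[0, 0, -0.06, 0, -1], [0, 0, -0.03, 0, -1], [0, 0, 0, 0, -1]],
])

```text
clock: 12.33
eef_pos: [0.5061, -0.0698, 0.0987]
tool_rot: [0.873, 0.487, -0.0, -0.0]
ft_force: [0.5, 0.7, -1.3]
grip_width: 0.0282
grasp_force: 59.7
```

Request:
apply_moves([
  [[0, 0, -0.02, 0, -1], [0, 0, -0.015, 0, -1], [0, 0, 0, 0, -1]],
])

```text
clock: 12.58
eef_pos: [0.5062, -0.0698, 0.0975]
tool_rot: [0.873, 0.487, 0.0, -0.0]
ft_force: [0.2, 0.0, -0.9]
grip_width: 0.0286
grasp_force: 59.7
```

Request:
apply_moves([
  [[0, 0, -0.02, 0, -1], [0, 0, 0, 0, -1]],
])

```text
clock: 12.75
eef_pos: [0.5063, -0.0698, 0.0971]
tool_rot: [0.873, 0.487, 0.0, 0.0]
ft_force: [-1.3, -0.4, 2.1]
grip_width: 0.0281
grasp_force: 60.4
```

Request:
apply_moves([
  [[0, 0, -0.02, 0, -1], [0, 0, 0, 0, -1]],
])

```text
clock: 12.92
eef_pos: [0.5063, -0.0698, 0.0971]
tool_rot: [0.873, 0.487, 0.0, 0.0]
ft_force: [-2.3, 0.8, 7.5]
grip_width: 0.0283
grasp_force: 61.0
```

Seated at 45.0 mm below the plate contact height, so the collar is on the plate. Releasing.

Request:
apply_moves([
  [[0, 0, 0.03, 0, -1], [0, 0, 0, 0, -0.2], [0, 0, 0, 0, 0.2], [0, 0, 0, 0, 0.6], [0, 0, 0, 0, 1], [0, 0, 0, 0, 1], [0, 0, 0, 0, 1], [0, 0, 0, 0, 1]],
])

```text
clock: 13.58
eef_pos: [0.5062, -0.0698, 0.097]
tool_rot: [0.873, 0.487, -0.0, -0.0]
ft_force: [0.1, -0.1, 0.7]
grip_width: 0.0856
grasp_force: 0.0
```

Request:
apply_moves([
  [[0, 0, 0.2, 0, 1], [0, 0, 0.6, 0, 1], [0, 0, 0.8, 0, 1], [0, 0, 0.8, 0, 1], [-0.5, -0.5, 0.8, 0, 1], [-0.8, -0.5, 0.3, 0, 1], [-0.8, -0.5, 0, 0, 1], [0, 0, 0, 0, 1]],
])

```text
clock: 14.25
eef_pos: [0.4182, -0.1313, 0.238]
tool_rot: [0.874, 0.485, -0.001, 0.0]
ft_force: [-0.7, -0.2, -0.8]
grip_width: 0.0852
grasp_force: 0.0
```

```bash
python3 - <<'E'
from h import *
s,ds,cs=shot("side");t,dt,ct=shot("top");w,dw,cw=shot("wrist");o=get_obs();print(o["clock"],o["eef_pos"],o["ft_force"])
P=cloud(cw,dw);
for n,(P,im) in dict(w=(cloud(cw,dw),w),t=(cloud(ct,dt),t)).items():
    k=(P[...,2]>.095)&(P[...,2]<.115)&(abs(P[...,0]-.505)<.04)&(abs(P[...,1]+.07)<.04)
    if k.sum(): print(n,k.sum(),P[k].mean(0),P[k].max(0))
a=cv2.resize(s[150:250,210:330],(480,400),interpolation=2);b=cv2.resize(t[150:250,225:305],(320,400),interpolation=2)
cv2.imwrite("pics/end.png",np.hstack([a,b]))
E
```

```text
14.4 [ 0.42286085 -0.12952564  0.23701916] [ 0.96809831 -0.98829273  0.17289325]
w 1106 [ 0.50439693 -0.0719875   0.10705968] [ 0.520224   -0.05702836  0.10971246]
t 95 [ 0.50582597 -0.07025912  0.1080951 ] [ 0.52222115 -0.05573734  0.1134838 ]
```

View pics/end.png

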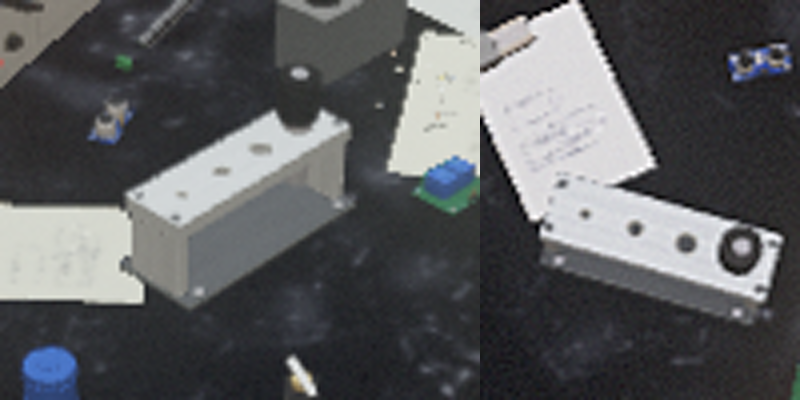

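The views show the spindle upright in the widest hole (side crop (298,100), top crop (740,250)). Its top is at 107–108 mm, as expected with the collar on the plate.

```bash
python3 -c "
from h import *
print(order.job_done())"
```

```text
the job is handed in; nothing more can be done
None
```

The spindle has the 18 mm shank: light presses of 6–8 N were blocked at hole0, hole1 and hole2 (pressed about 2 mm off centre, but 18 mm cannot pass 15 mm), and it now stands upright and free in hole3 with its collar on the plate; job handed in.

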